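# Swing down the clean-goods bin with the pull hook

## Robot

A 7-joint arm with a two-finger parallel gripper is mounted at the origin on a cart in front of the work surface, level with it; the furniture and walls round the work are solid. World frame = base frame: x ahead of the robot, y to its left, z up, the work surface at z = 0. Lengths are in m, angles in rad, forces in N, time in s.
With the tool pointing down it reaches from about 0.35 to 0.775 m from the base axis. Payload 3.1 kg.
Tool frame: the origin (TCP) lies on the centre line of the jaws, within the pads' length; the fingertips stand 25 mm ahead of it and the grasp point (between the pads) lies 6 mm ahead of it; z points along the fingers, y is the line along which they close (so a half turn about z gives the same grasp; the last joint's range is limited). The gripper opens to 85 mm and grips with 20 to 120 N. Pads are 22 mm wide; open, the fingers measure 114 mm over their backs; the gripper's body (76 mm by 85 mm) begins 54 mm behind the grasp point. The pads swing forward as they close: fully open they stand 13 mm farther back than shut.
Start: joints at [-1.284, 0.311, 0.014, 1.512, -0.004, 1.319, -0.027], TCP at [0.178, 0.521, 0.256] pointing down, gripper open.
Joint ranges: [-2.7, 2.7], [-0.3, 1.91], [-1.27, 1.3], [0.12, 2.57], [-1.44, 4.58], [0.2, 2.03], [-3.05, 3.05]. Speed limits (rad/s): [2.79, 2.79, 3.14, 3.14, 3.14, 3.14, 3.14].

## Interface

Orientations are given as a rotation vector (axis times angle).
In Python, from bench import monitor, eyes, bot gives the robot as it stands. The module is installed in compiled form; this text tells all that it offers.
- The arm moves only by the tool carry_out, never from a script. Its argument "increments" is one flat list of numbers, 7 for each row, row after row: the turn, a rotation vector about the tool's x, y, z in rad, then the shift along the tool's x, y, z in cm, then the opening, from 0 (shut) to 1 (fully open). In form: [ax, ay, az, dx, dy, dz, grip, ax, ay, az, dx, dy, dz, grip, ...]. A call has exactly 8 rows; each row is the pose to reach, as a shift and turn from the pose commanded when the call began, along the tool's axes at that moment; what a row does not reach only later rows make up. A row lasts 1/10 s, in which the tool goes at most 50 mm and 8.59 degrees, less where a joint would pass 70% of its speed; a pose out of reach is approached as far as the arm can. A call with a gripper value outside its range is refused whole. The fingers move at their own pace and stop on an object; "newtons" is the grip in N (left out, the last holds). Time passes only in rows, so rows that repeat a pose let the fingers close, or fill a call up. It gives the time, the measured TCP pose, the force, the opening and the grip force at its end, in the units of the state.
- monitor.state(): the state, without advancing time (a new reading comes with each control period).
- eyes.read_camera(name): name is "side" or "top" or "wrist"; returns a dict with "img" (480x640x3 uint8, red, green, blue), "depth" (480x640 float32, m along the optical axis (not along the pixel's ray), 0 where there is no reading), "K" (3x3 intrinsics, pixels), "D" ([k1, k2, p1, p2, k3] as OpenCV has them; the pictures are not rectified), "pose" (4x4, takes a point from camera to world coordinates). Camera axes: x right, y down, z forward; pixel columns grow to the right and rows downward; lengths in m; the calibration is good to about 2 mm. A picture is of the moment at which its call begins.
- bot.hand_in(): hands the job in; it is judged then, once.
The state is a dict: "t": time; "joints": joint angles; "dq": joint speeds; "tau": joint torques, N m; "position": TCP position; "ee_rot": TCP orientation; "ft_force": force on the tool from outside, world axes, zero at the start; "torque": the same for the moment, N m; "finger_gap": finger opening in m; "grasp_force": force on a finger pad.
Only numpy, scipy, OpenCV 4.12 (cv2) and the standard library are available. Lean on these libraries where they do the work, as an engineer would, in place of code of your own. Each camera call takes 0.05 s, during which the arm holds its last target. There are 200 camera calls.

## Task

The clean-goods bin at the top of the white desk hutch is opened only with the pull hook, never by hand: take the blue-handled hook by its handle, catch its crook behind the steel eye on the bin's pale blue front flap and swing the flap gently all the way down until it lies level, keeping the gripper and arm off the hutch and flap. Then unhook and lay the pull hook down flat on the open desk. Leave the amber bottle, the kidney dish and the yellow-topped dropper vial standing nearby where they are.

Things in the scene. Friction and masses are not known exactly. Their poses are not given: they have to be found in the camera images.
- hutch: White desk-top hutch, fixed, 190 deep (x) x 320 wide (y) x 348 mm high. Origin: centre of its underside, on the desk; its own -x axis points out of its front, z up. Open bay with a rack of tubes below (to z = 168); above it (z = 180 to 336) the closed bin, whose front is the flap. The top board projects 10 mm past the front.
- bin_flap (a joint): The bin's front flap: pale blue framed panel 308 wide x 150 high x 14 mm thick with a clear window, hinged along its lower edge, overlaying the hutch's front. Radians: 0 = shut (upright), grows as its top swings out and down, 1.571 = level, at its stop. Stiff hinge (about 0.3 N m): it stays where it is left. Starts 0 to 0.1 ajar.
- flap_hinge (a point): Middle of the flap's hinge line, on the hutch's front plane, 183 mm above the desk; the line runs along the hutch's y. Axes as the hutch. The shut flap's outer face is 14 mm in front of it. With the flap at angle a the eye's bar is 52 cos a + 118 sin a mm out in front of it and 118 cos a - 52 sin a mm above it.
- flap_eye (a point): Middle of the crossbar of the steel eye on the flap's outer face: a U of 6 mm round bar. Crossbar parallel to the hinge line, straight for 26 mm; 35 mm free behind it, 42 mm free between the legs. Its centre is 118 mm from the hinge line along the flap (32 mm below the flap's upper edge) and 52 mm out from it. Axes turn with the flap; shut: -x out of the front, z up.
- pull_hook: Loose pull hook, 140 g, lying on the flat underside of its blue handle. Origin: centre of that underside; x along the hook to the crook, z up. Handle x = -57 to 57, 22 wide (y), 28 mm high, flat sides. A 6 mm steel rod, all in the xz plane, is cranked up to z = 24 at x = 105, runs to x = 205 and bends round (to x = 216) into a prong that runs back under it, ending at x = 179, z = 7.
- hook_crook (a point): Seat of the eye's bar in the bend: x = 206.5, z = 16.5 mm in the hook's frame, same axes. Slot between rod and prong 9 mm, open to the handle. Level, the 26 mm prong does not fit behind the shut flap's bar: slope the rod up 35 to 48 degrees, drop the prong in, draw back along the rod; ease to level as the flap falls. Then unhook level: 36 mm toward the hinge, 16 to 27 mm up, out.
- amber_bottle: Bystander: brown glass bottle with screw cap, 52 mm across, 110 mm high, loose. Origin: centre of its underside.
- kidney_dish: Bystander: steel kidney dish, 109 x 204 x 34 mm, loose. Origin: centre of its underside.
- yellow_vial: Bystander: small white dropper vial with a yellow top, 23 mm across, 64 mm high, loose. Origin: centre of its underside.

How it is judged:
By the outcome, as a careful person would: the job done as asked, in the order asked, and still so for the second after the job is handed in, with the robot touching nothing.
It also fails if it takes over 58 s, if anything falls off the work surface, if the arm or the gripper's body presses on something with over 40 N, if the wrist force passes 120 N, or if a joint passes its speed limit or range.

## Working session

There is one attempt and no reset: what is moved stays moved. The work goes in short steps, Python scripts to look and compute and a tool call to move; the robot and the scene stay as the last step left them, time stands still between calls to the robot, and variables do not carry over. Pictures are saved under pics/ and viewed, at most 11 in all, crops included, and the job is handed in when it is done.

Besides the shell and the picture viewer there is one more tool, called by a JSON object that holds its "method" and its "body", one argument or row to a line. carry_out: Moves the arm, as the interface text tells. Its arguments: {"type":"object","properties":{"increments":{"type":"array"},"newtons":{"type":"number"}},"required":["increments"]}

```bash
mkdir -p pics
cat > h.py <<'E'
import numpy as np, cv2
from bench import monitor, eyes, bot
from scipy.spatial.transform import Rotation as R
def cam(n):
    c=eyes.read_camera(n); np.savez(n+'.npz',**{k:np.array(v) for k,v in c.items()}); return c
def cloud(c):
    d=c['depth']; h,w=d.shape
    u,v=np.meshgrid(np.arange(w),np.arange(h))
    n=cv2.undistortPoints(np.stack([u,v],-1).reshape(-1,1,2).astype(np.float64),np.array(c['K']),np.array(c['D'])).reshape(h,w,2)
    p=np.concatenate([n*d[...,None],d[...,None]],-1)
    T=np.array(c['pose']); return p@T[:3,:3].T+T[:3,3]
E
python3 - <<'E'
from h import *
print(monitor.state())
for n in ['side','top']:
    c=cam(n); cv2.imwrite(f'pics/{n}0.png',c['img'][...,::-1]); print(n,np.round(c['pose'],3).tolist(),np.mean(c['depth']>0))
E
```

```text
{'t': 0.0, 'joints': array([-1.28368147,  0.31173744,  0.01396781,  1.51309174, -0.00443191,
        1.3191743 , -0.02717304]), 'dq': array([ 0.0004606 ,  0.00075011, -0.00022869,  0.00040957, -0.00065522,
       -0.00018095,  0.0001267 ]), 'tau': array([-1.95657672e-04, -3.79921782e+01,  1.45965368e-01, -2.30590439e+01,
        1.22198928e-02,  1.33517789e-02,  1.12072144e-05]), 'position': array([0.17735278, 0.519904  , 0.25520046]), 'ee_rot': array([-0.51393911, -3.09893158,  0.00370171]), 'ft_force': array([-0.36788806,  0.72336061,  0.33021628]), 'torque': array([ 0.01491371,  0.00518778, -0.02320102]), 'grasp_force': 0.0, 'finger_gap': 0.0853726766629955}
side [[-0.983, 0.123, -0.137, 0.729], [0.182, 0.558, -0.81, 0.729], [-0.023, -0.821, -0.571, 0.719], [0.0, 0.0, 0.0, 1.0]] 0.9960416666666667
top [[-0.457, -0.711, 0.534, -0.052], [-0.889, 0.37, -0.268, 0.307], [-0.007, -0.597, -0.802, 1.145], [0.0, 0.0, 0.0, 1.0]] 0.9961328125
```

View pics/side0.png

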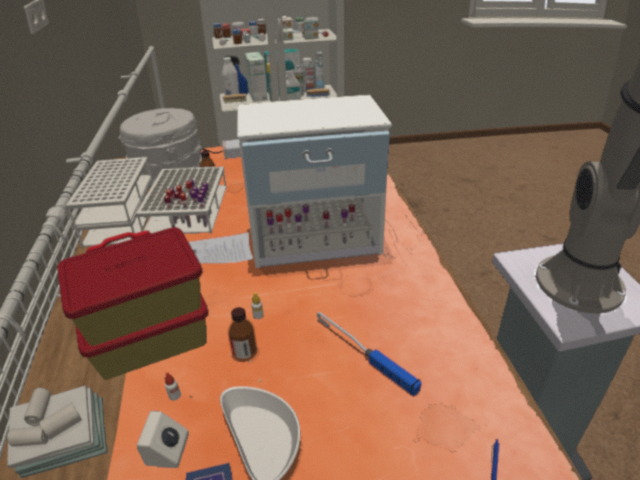

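View pics/top0.png

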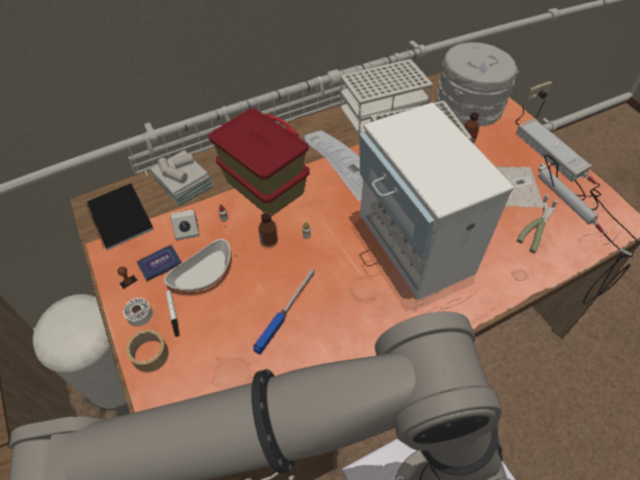

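The side view shows the hutch's front at about (315,180) and its eye at (319,156). The hook runs from its crook at (320,318) to its handle end at (418,388), with the bottle at (242,335), the vial at (257,306) and the dish at (262,435). The top view shows the handle at (268,333) and the crook at (312,272).

```bash
cat > m.py <<'E'
from h import *
def L(n): return dict(np.load(n+'.npz'))
for n in ['side','top']:
    c=L(n); P=cloud(c); hsv=cv2.cvtColor(c['img'],cv2.COLOR_RGB2HSV)
    # handle
    m=((hsv[...,0]>100)&(hsv[...,0]<130)&(hsv[...,1]>150)&(hsv[...,2]>60)).astype(np.uint8)
    k,l,s,ce=cv2.connectedComponentsWithStats(m)
    for i in np.argsort(-s[1:,4])[:3]+1:
        q=P[l==i]; q=q[np.isfinite(q).all(1)]
        mu=q.mean(0); w,v=np.linalg.eigh(np.cov(q[:,:2].T)); a=v[:,1]; pr=(q[:,:2]-mu[:2])@a
        print(n,'blue',s[i],ce[i].round(),mu.round(3),'zmax',np.percentile(q[:,2],[5,50,95]).round(3),'axis',a.round(3),'ext',pr.min().round(3),pr.max().round(3),'mid',(mu[:2]+a*(pr.min()+pr.max())/2).round(4))
        t=q[q[:,2]>0.024]
        if len(t)>30:
            r=cv2.minAreaRect((t[:,:2]*1000).astype(np.float32)); print('   top rect',r)
    # hutch top
    m=(np.abs(P[...,2]-.348)<.006)&(hsv[...,1]<50)
    k,l,s,ce=cv2.connectedComponentsWithStats(m.astype(np.uint8)); i=np.argmax(s[1:,4])+1
    q=P[l==i]; print(n,'hutch top z',np.median(q[:,2]).round(4),cv2.minAreaRect((q[:,:2]*1000).astype(np.float32)),cv2.boxPoints(cv2.minAreaRect((q[:,:2]*1000).astype(np.float32))).round().tolist())
c=L('side');P=cloud(c)
for nm,u,v in [('tip',320,318),('tip2',322,320),('rod',340,335),('bar',319,160),('flap',318,172),('flapL',255,175),('flapR',378,160),('flaptop',290,145),('flapbot',290,197),('bottle',238,313),('vial',257,297),('dish',262,435),('table',320,400)]:
    print(nm,P[v,u].round(4))
E
python3 m.py
python3 - <<'E'
import cv2
a=cv2.imread('pics/side0.png')
x=cv2.resize(a[130:210,235:395],None,fx=5,fy=5,interpolation=cv2.INTER_CUBIC)[:300]
y=cv2.resize(a[300:400,300:460],None,fx=5,fy=5,interpolation=cv2.INTER_CUBIC)[:300]
cv2.imwrite('pics/crop.png',cv2.vconcat([x,y]))
E
```

```text
side blue [370 351  50  43 749] [394. 372.] [0.517 0.176 0.028] zmax [0.011 0.027 0.03 ] axis [0.143 0.99 ] ext -0.053 0.578 mid [0.5543 0.4357]
   top rect ((594.5061645507812, 435.5835266113281), (639.7061767578125, 89.78282928466797), 73.3853759765625)
side blue [239  73   8  19  97] [242.  84.] [ 0.715 -2.457 -0.18 ] zmax [-0.225 -0.181 -0.128] axis [0.462 0.887] ext -0.038 0.037 mid [ 0.7143 -2.4575]
side blue [492 443   6  37  89] [495. 462.] [0.408 0.376 0.009] zmax [0.007 0.009 0.011] axis [0.476 0.879] ext -0.035 0.032 mid [0.407  0.3753]
side hutch top z 0.3485 ((581.8603515625, -308.68865966796875), (206.3136444091797, 324.30328369140625), 88.06432342529297) [[416.0, -406.0], [740.0, -417.0], [747.0, -211.0], [423.0, -200.0]]
top blue [255 314  29  39 346] [269. 333.] [0.499 0.169 0.039] zmax [0.019 0.027 0.031] axis [-0.932  0.363] ext -0.055 0.564 mid [0.262 0.261]
   top rect ((254.56216430664062, 247.47935485839844), (77.54242706298828, 620.4226684570312), 71.94938659667969)
top hutch top z 0.3481 ((580.384521484375, -308.0887451171875), (206.38058471679688, 327.2381286621094), 88.33454132080078) [[414.0, -406.0], [741.0, -416.0], [747.0, -210.0], [420.0, -200.0]]
tip [ 0.6219 -0.0071  0.013 ]
tip2 [ 0.6185 -0.0027  0.0106]
rod [0.5889 0.0397 0.0023]
bar [ 0.5883 -0.1611  0.2999]
flap [ 0.5844 -0.2051  0.2512]
flapL [ 0.7194 -0.2019  0.2614]
flapR [ 0.4536 -0.1961  0.2698]
flaptop [ 0.6417 -0.1968  0.3233]
flapbot [ 0.6485 -0.2076  0.1961]
bottle [0.7829 0.0509 0.1102]
vial [ 0.7465 -0.0512  0.0559]
dish [0.7655 0.2435 0.0017]
table [0.6572 0.1925 0.0041]
```

View pics/crop.png

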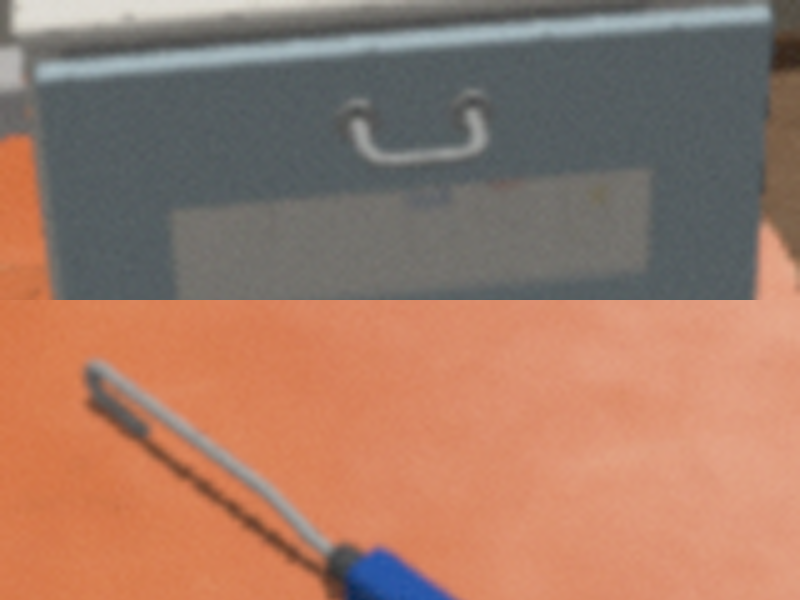

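The crop shows the eye's crossbar centred at about side pixel (320,161.5), and the hook with its prong lying under the rod near (318,375 in the crop).

```bash
cat > m2.py <<'E'
from h import *
def L(n): return dict(np.load(n+'.npz'))
H=[];A=[]
for n in ['side','top']:
    c=L(n); P=cloud(c); hsv=cv2.cvtColor(c['img'],cv2.COLOR_RGB2HSV)
    m=((hsv[...,0]>100)&(hsv[...,0]<130)&(hsv[...,1]>150)&(hsv[...,2]>60))
    m&=(np.linalg.norm(P[...,:2]-[.51,.17],axis=-1)<.09)&(P[...,2]<.045)&(P[...,2]>.02)
    q=P[m]; r=cv2.minAreaRect((q[:,:2]*1000).astype(np.float32)); print(n,m.sum(),r)
    mu=q.mean(0); w,v=np.linalg.eigh(np.cov(q[:,:2].T)); print(mu.round(4),np.degrees(np.arctan2(*v[::-1,1])).round(1))
c=L('side');P=cloud(c); hsv=cv2.cvtColor(c['img'],cv2.COLOR_RGB2HSV)
# flap plane
q=P[145:200,248:382].reshape(-1,3)
q=q[(q[:,1]>-.225)&(q[:,1]<-.185)&(q[:,2]>.195)&(q[:,2]<.325)&(np.hypot(q[:,0]-.585,(q[:,2]-.255)*1.5)>.0)]
for _ in range(4):
    X=np.c_[q[:,0]-.585,q[:,2]-.183,np.ones(len(q))]; co,*_=np.linalg.lstsq(X,q[:,1],rcond=None); r=q[:,1]-X@co
    q=q[np.abs(r)<2*r.std()+1e-4]
print('flap y=%.4f dx + %.4f dz + %.4f'%tuple(co),'std',r.std(),len(q))
nrm=np.array([-co[0],1,-co[1]]);nrm/=np.linalg.norm(nrm)
p0=np.array([.585,co[2],.183])
T=c['pose'];uv=np.array([[[320,161.5]],[[311.,162.]],[[329.,161.]],[[319.5,319.]]])
n2=cv2.undistortPoints(uv,c['K'],c['D']).reshape(-1,2)
for k in range(4):
    d=T[:3,:3]@[n2[k,0],n2[k,1],1]
    if k<3: s=((p0+nrm*.038-T[:3,3])@nrm)/(d@nrm)
    else: s=(.0165-T[2,3])/d[2]
    print((T[:3,3]+s*d).round(4))
from scipy.spatial.transform import Rotation as R
print(R.from_rotvec(monitor.state()['ee_rot']).as_matrix().round(3))
E
python3 m2.py
```

```text
side 563 ((514.2612915039062, 168.75405883789062), (20.24811363220215, 112.80889129638672), 32.663883209228516)
[0.5145 0.1708 0.0269] 122.2
top 313 ((507.75933837890625, 165.5380859375), (18.21416664123535, 112.73088836669922), 32.44021224975586)
[0.5065 0.1664 0.0269] 122.2
flap y=-0.0273 dx + 0.0976 dz + -0.2091 std 0.0023460126519035795 6165
[ 0.5865 -0.1598  0.2969]
[ 0.6049 -0.1603  0.2976]
[ 0.568  -0.1594  0.2963]
[ 6.24e-01 -6.00e-04  1.65e-02]
[[-0.946  0.323 -0.001]
 [ 0.323  0.946 -0.002]
 [-0.    -0.002 -1.   ]]
```

```bash
cat >> h.py <<'E'
def tool(yaw,pitch=0):
    """tool pose matrix: -x tool along hook direction; yaw of hook (deg), pitch = rod slope up (deg); tool z = -hook z"""
    y,p=np.radians([yaw,pitch])
    hx=np.array([np.cos(y)*np.cos(p),np.sin(y)*np.cos(p),np.sin(p)]); hy=np.array([-np.sin(y),np.cos(y),0]); hz=np.cross(hx,hy)
    return np.c_[-hx,hy,-hz]
def inc(pos,Rt,p0=None,R0=None):
    s=monitor.state()
    R0=R.from_rotvec(s['ee_rot']).as_matrix() if R0 is None else R0; p0=s['position'] if p0 is None else p0
    return R.from_matrix(R0.T@Rt).as_rotvec().round(3).tolist()+((R0.T@(np.array(pos)-p0))*100).round(2).tolist()
E
python3 -c "
from h import *
print(inc([.511,.167,.13],tool(-57.6)))"
```

```text
[-0.002, 0.001, 0.677, -42.97, -22.62, 12.58]
```

{"method": "carry_out", "body": {
  "increments": [0, 0, 0.08, -4, -2.2, 1.2, 1, 0, 0, 0.17, -9, -4.8, 2.6, 1, 0, 0, 0.26, -13.5, -7.1, 4, 1, 0, 0, 0.35, -18, -9.5, 5.3, 1, 0, 0, 0.43, -22.5, -11.8, 6.6, 1, 0, 0, 0.51, -27, -14.2, 8, 1, 0, 0, 0.6, -31.5, -16.5, 9.2, 1, 0, 0, 0.677, -36, -19, 10.5, 1],
  "newtons": 80
}}

```text
t: 0.9
position: [0.4425, 0.2395, 0.1563]
ee_rot: [-1.518, -2.75, 0.0]
ft_force: [0.1, 0.6, -0.5]
finger_gap: 0.0851
grasp_force: 0.0
```

```bash
python3 -c "
from h import *
s=monitor.state();print(s['t'],s['position'],s['ft_force'],s['joints'].round(2))
print(inc([.511,.167,.13],tool(-57.6)))"
```

```text
0.9 [0.44249902 0.2395368  0.15630155] [ 0.0609891   0.63487635 -0.53708342] [-0.8   0.3   0.33  1.8  -0.11  1.06  0.14]
[-0.0, -0.0, -0.003, -9.79, 1.93, 2.63]
```

{"method": "carry_out", "body": {
  "increments": [0, 0, 0, -3, 0.6, 0.8, 1, 0, 0, 0, -6, 1.2, 1.6, 1, 0, 0, 0, -9, 1.8, 2.4, 1, 0, 0, 0, -9.8, 1.9, 2.6, 1, 0, 0, 0, -9.8, 1.9, 2.6, 1, 0, 0, 0, -9.8, 1.9, 2.6, 1, 0, 0, 0, -9.8, 1.9, 2.6, 1, 0, 0, 0, -9.8, 1.9, 2.6, 1]
}}

```text
t: 1.7
position: [0.5095, 0.1703, 0.1313]
ee_rot: [-1.51, -2.754, -0.001]
ft_force: [-0.4, 0.3, 1.1]
finger_gap: 0.0856
grasp_force: 0.0
```

Run:
```python
from h import *
s=monitor.state();print(s['position'],s['joints'].round(2))
c=cam('wrist'); P=cloud(c); hsv=cv2.cvtColor(c['img'],cv2.COLOR_RGB2HSV)
cv2.imwrite('pics/w1.png',c['img'][...,::-1])
m=((hsv[...,0]>100)&(hsv[...,0]<130)&(hsv[...,1]>150)&(hsv[...,2]>60))&(P[...,2]>.022)&(P[...,2]<.04)
q=P[m]; print(m.sum(),cv2.minAreaRect((q[:,:2]*1000).astype(np.float32)),q.mean(0))
print(inc([.511,.167,.031],tool(-57.6)))
```

```text
[0.50948512 0.17025891 0.1312635 ] [-0.63  0.4   0.36  1.74 -0.16  1.03  0.36]
4580 ((512.6336059570312, 164.2452392578125), (19.96454429626465, 116.55351257324219), 32.013145446777344) [0.51011918 0.16804397 0.02957704]
[0.001, -0.001, 0.002, -0.33, -0.05, 10.03]
```

View pics/w1.png

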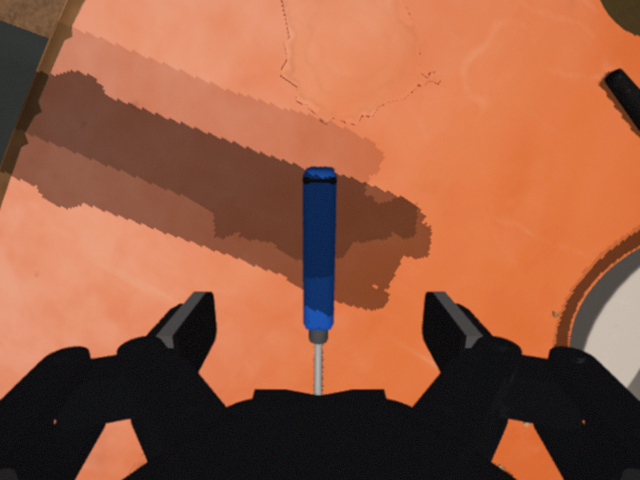

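The wrist view shows the handle centred between the fingers, running from (319,168) to (318,330), so I'm descending.

{"method": "carry_out", "body": {
  "increments": [0, 0, 0, -0.2, 0, 2, 1, 0, 0, 0, -0.4, 0, 4, 1, 0, 0, 0, -0.6, 0, 6, 1, 0, 0, 0, -0.6, 0, 8, 1, 0, 0, 0, -0.6, 0, 9, 1, 0, 0, 0, -0.6, 0, 10, 1, 0, 0, 0, -0.6, 0, 10, 1, 0, 0, 0, -0.6, 0, 10, 1]
}}

```text
t: 2.55
position: [0.5139, 0.1637, 0.0314]
ee_rot: [1.513, 2.752, 0.001]
ft_force: [-1.3, -0.1, 0.6]
finger_gap: 0.0851
grasp_force: 0.0
```

{"method": "carry_out", "body": {
  "increments": [0, 0, 0, 0, 0, 0, 0, 0, 0, 0, 0, 0, 0, 0, 0, 0, 0, 0, 0, 0, 0, 0, 0, 0, 0, 0, 0, 0, 0, 0, 0, 0, 0, 0, 0, 0, 0, 0, 0, 0, 0, 0, 0, 0, 0, 0, 0, 0, 0, 0, 0, 0, 0, 0, 0, 0],
  "newtons": 80
}}

```text
t: 3.35
position: [0.514, 0.1636, 0.0315]
ee_rot: [1.514, 2.752, 0.002]
ft_force: [0.4, -0.0, 5.1]
finger_gap: 0.0208
grasp_force: 81.6
```

```bash
cat >> h.py <<'E'
BAR=np.array([.5865,-.160,.297]); YAW=-91.6; A0=.093
OUT=np.array([-np.cos(np.radians(YAW)),-np.sin(np.radians(YAW)),0])
CR=np.array([-.2055,0,.015])
def tcp(seat,pitch,yaw=YAW): return np.array(seat)-tool(yaw,pitch)@CR
def seatpos(s=None):
    s=s or monitor.state(); return s['position']+R.from_rotvec(s['ee_rot']).as_matrix()@CR
def fl(n,t,a=A0): # offset in flap frame: n outward, t up along flap (mm)
    return (n*(OUT*np.cos(a)-[0,0,np.sin(a)])+t*(OUT*np.sin(a)+[0,0,np.cos(a)]))/1000
E
python3 - <<'E'
from h import *
a=np.array([.53,.15,.14]); print(inc(a,tool(YAW,0)))
seat=BAR+OUT*.03+[0,0,.05]; p=tcp(seat,47); print(p)
print(inc(p,tool(YAW,47),a,tool(YAW,0)))
E
```

```text
[0.001, -0.0, 0.593, -2.01, 0.64, -10.85]
[0.59155719 0.02105035 0.20693679]
[0.0, -0.82, 0.0, -12.72, 6.51, -6.69]
```

{"method": "carry_out", "body": {
  "increments": [0, 0, 0, 0, 0, -1.5, 0, 0, 0, 0, 0, 0, -4, 0, 0, 0, 0.1, -0.5, 0.2, -6.5, 0, 0, 0, 0.22, -1, 0.4, -8.5, 0, 0, 0, 0.34, -1.5, 0.5, -10, 0, 0, 0, 0.46, -2, 0.6, -10.8, 0, 0, 0, 0.56, -2, 0.6, -10.8, 0, 0, 0, 0.593, -2, 0.6, -10.8, 0]
}}

```text
t: 4.15
position: [0.5284, 0.1495, 0.1381]
ee_rot: [-2.254, -2.188, 0.003]
ft_force: [0.2, 0.0, -1.4]
finger_gap: 0.0203
grasp_force: 80.7
```

{"method": "carry_out", "body": {
  "increments": [0, -0.1, 0, -1, 0.8, -0.8, 0, 0, -0.22, 0, -2.5, 1.6, -1.7, 0, 0, -0.33, 0, -4, 2.5, -2.6, 0, 0, -0.44, 0, -6, 3.3, -3.4, 0, 0, -0.55, 0, -8, 4.2, -4.3, 0, 0, -0.66, 0, -10, 5, -5.2, 0, 0, -0.76, 0, -12, 6, -6, 0, 0, -0.82, 0, -12.7, 6.5, -6.7, 0]
}}

```text
t: 4.95
position: [0.5902, 0.0205, 0.2043]
ee_rot: [1.761, 1.717, -0.774]
ft_force: [-0.2, 0.0, -1.6]
finger_gap: 0.0206
grasp_force: 80.8
```

Run:
```python
from h import *
s=monitor.state();print(s['t'],s['position'],s['ft_force'],s['joints'].round(2),s['finger_gap'])
print(seatpos(),inc(tcp(BAR+OUT*.03+[0,0,.05],47),tool(YAW,47)))
c=cam('side'); cv2.imwrite('pics/s2.png',c['img'][...,::-1][80:380,200:600][:, :])
```

```text
4.95 [0.59015118 0.02046603 0.20427712] [-0.18194279  0.03008349 -1.61358972] [-0.89  0.74  0.73  1.43  0.32  1.38 -0.37] 0.02060477034275296
[ 0.58657781 -0.130097    0.34489452] [-0.002, 0.004, 0.003, -0.15, 0.14, -0.23]
```

View pics/s2.png

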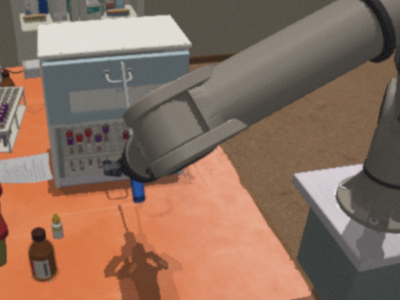

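The picture shows the hook raised in front of the flap, with its crook about at (123,62) in the crop. Reach is fine, so next I compare predicted with seen crook pixels, zoomed.

```bash
cat >> h.py <<'E'
def proj(c,p):
    T=np.linalg.inv(np.array(c['pose'])); p=np.atleast_2d(p)
    return cv2.projectPoints((p@T[:3,:3].T+T[:3,3]),np.zeros(3),np.zeros(3),np.array(c['K']),np.array(c['D']))[0].reshape(-1,2)
def hk(x,z,s=None): # hook-frame point (mm) to world
    s=s or monitor.state(); v=CR+np.array([-(x-206.5),0,-(z-16.5)])/1000
    return s['position']+R.from_rotvec(s['ee_rot']).as_matrix()@v
E
python3 - <<'E'
from h import *
s=monitor.state(); out=[]
for n in ['side','top']:
    c=dict(np.load('side.npz')) if n=='side' else cam('top')
    pts=[hk(213,16,s),hk(179,7,s),hk(105,24,s),BAR,BAR+[.021,-.0006,0],BAR-[.021,-.0006,0]]
    uv=proj(c,pts); print(n,uv.round(1).tolist())
    o=uv[[0,3]].mean(0).round().astype(int)-[40,30]; f=7
    im=cv2.resize(c['img'][o[1]:o[1]+60,o[0]:o[0]+80,::-1],None,fx=f,fy=f,interpolation=cv2.INTER_CUBIC)[:290 if n=='x' else 420]
    for i,p in enumerate(uv):
        q=tuple(((p-o+.5)*f).astype(int).tolist()); cv2.circle(im,q,3,[(0,0,255),(0,255,0),(255,0,0),(255,0,255),(255,0,255),(255,0,255)][i],-1)
    out.append(cv2.resize(im,(400,300))); print(o)
cv2.imwrite('pics/z2.png',cv2.hconcat(out))
E
```

```text
side [[321.1, 142.5], [322.9, 160.7], [328.6, 195.6], [320.0, 161.4], [309.7, 162.3], [330.2, 160.5]]
[281 122]
top [[367.6, 176.7], [360.1, 188.9], [334.5, 211.0], [376.1, 189.2], [371.6, 183.1], [380.7, 195.4]]
[332 153]
```

View pics/z2.png

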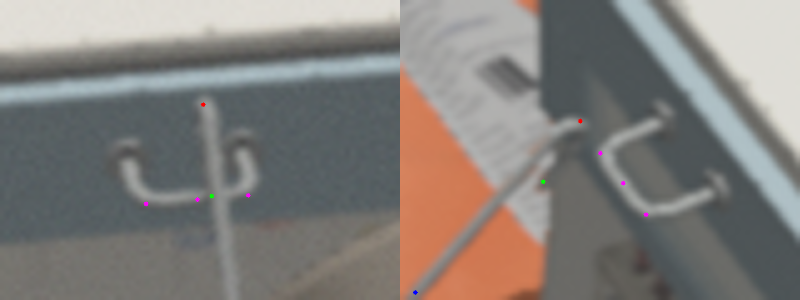

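The left panel shows the crook at (204,100) against a predicted (203,104), and the bar about 2 px left of its marks. The right panel agrees to about 1 px, so the model is good to 1–2 mm and I go over the bar and drop in.

```bash
sed -i 's/BAR=np.array(\[.5865/BAR=np.array([.5885/' h.py
python3 - <<'E'
from h import *
T=tool(YAW,48); s=monitor.state();p,Rr=s['position'],R.from_rotvec(s['ee_rot']).as_matrix()
for n,t in [(-22.5,50),(-22.5,20)]: print(inc(tcp(BAR+fl(n,t),48),T))
hu=-T[:,0]
print(inc(tcp(BAR,48),T),inc(tcp(BAR+.031*hu,48),T))
E
```

```text
[-0.001, -0.017, 0.004, -3.69, 0.32, 3.56]
[-0.001, -0.017, 0.004, -1.69, 0.33, 5.8]
[-0.001, -0.017, 0.004, 1.32, 0.34, 5.79] [-0.001, -0.017, 0.004, -1.78, 0.33, 5.74]
```

{"method": "carry_out", "body": {
  "increments": [0, -0.01, 0, -0.6, 0.1, 0.6, 0, 0, -0.017, 0.004, -1.2, 0.2, 1.2, 0, 0, -0.017, 0.004, -1.8, 0.3, 1.8, 0, 0, -0.017, 0.004, -2.4, 0.3, 2.4, 0, 0, -0.017, 0.004, -3, 0.3, 3, 0, 0, -0.017, 0.004, -3.7, 0.3, 3.6, 0, 0, -0.017, 0.004, -3.7, 0.3, 3.6, 0, 0, -0.017, 0.004, -3.7, 0.3, 3.6, 0]
}}

```text
t: 5.85
position: [0.5921, -0.0309, 0.2085]
ee_rot: [1.757, 1.701, -0.778]
ft_force: [0.8, 0.6, -1.9]
finger_gap: 0.0199
grasp_force: 80.8
```

Run:
```python
from h import *
T=tool(YAW,48); s=monitor.state(); print(s['position'],s['ft_force'],seatpos()-BAR)
print(inc(tcp(BAR+fl(-22.5,20),48),T))
out=[]
for n in ['side','top']:
    c=cam(n)
    pts=[hk(213,16,s),hk(179,7,s),hk(105,24,s),BAR,BAR+[.021,-.0006,0],BAR-[.021,-.0006,0]]
    uv=proj(c,pts); o=uv[[0,3]].mean(0).round().astype(int)-[40,30]; f=7
    im=cv2.resize(c['img'][o[1]:o[1]+60,o[0]:o[0]+80,::-1],None,fx=f,fy=f,interpolation=cv2.INTER_CUBIC)
    for i,p in enumerate(uv): cv2.circle(im,tuple(((p-o+.5)*f).astype(int).tolist()),3,[(0,0,255),(0,255,0),(255,0,0),(255,0,255),(255,0,255),(255,0,255)][i],-1)
    out.append(cv2.resize(im,(400,300)))
cv2.imwrite('pics/z3.png',cv2.hconcat(out))
```

```text
[ 0.59214928 -0.03085174  0.20850262] [ 0.77404888  0.61104053 -1.8628731 ] [-0.00144996 -0.01962278  0.05396813]
[-0.0, -0.001, -0.005, 2.32, -0.01, 2.24]
```

View pics/z3.png

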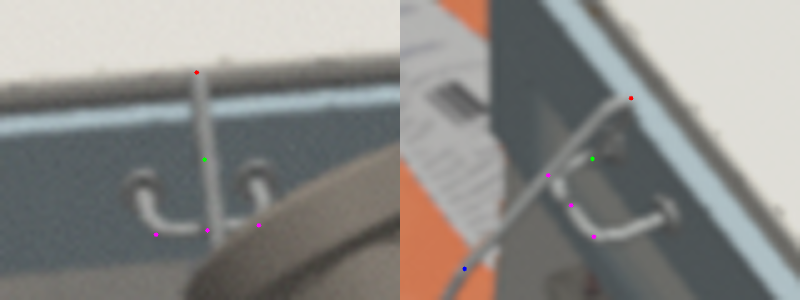

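Side view: the rod stands over the bar between the legs. Top view: the crook is behind the bar and clear of the flap. Dropping the prong in now.

{"method": "carry_out", "body": {
  "increments": [0, 0, 0, 0.4, 0, 0.4, 0, 0, 0, 0, 0.8, 0, 0.8, 0, 0, 0, 0, 1.2, 0, 1.2, 0, 0, 0, 0, 1.6, 0, 1.6, 0, 0, 0, 0, 2, 0, 2, 0, 0, 0, 0, 2.3, 0, 2.25, 0, 0, 0, 0, 2.3, 0, 2.25, 0, 0, 0, 0, 2.3, 0, 2.25, 0]
}}

```text
t: 6.75
position: [0.5924, -0.0318, 0.1763]
ee_rot: [1.756, 1.701, -0.778]
ft_force: [-0.3, 0.5, -2.0]
finger_gap: 0.0202
grasp_force: 80.9
```

Run:
```python
from h import *
T=tool(YAW,48); s=monitor.state(); print(s['position'],s['ft_force'],s['torque'],seatpos()-BAR)
d=R.from_rotvec(s['ee_rot']).as_matrix().T@(BAR-seatpos()); print('bar in hook rel seat mm',-d[0]*1e3,d[1]*1e3,-d[2]*1e3)
print(inc(tcp(BAR,48),T))
```

```text
[ 0.5923892  -0.0317959   0.17631365] [-0.28747418  0.52744668 -1.9669685 ] [ 1.08099046 -0.01162352 -0.01875209] [-0.00106921 -0.02047511  0.02187998]
bar in hook rel seat mm -29.977307995959595 0.37923807668209064 0.5690259376277363
[0.0, -0.001, -0.004, 3.0, -0.04, -0.04]
```

{"method": "carry_out", "body": {
  "increments": [0, 0, 0, 0.5, 0, -0.05, 0, 0, 0, 0, 1, 0, -0.1, 0, 0, 0, 0, 1.5, 0, -0.1, 0, 0, 0, 0, 2, 0, -0.1, 0, 0, 0, 0, 2.4, 0, -0.1, 0, 0, 0, 0, 2.7, 0, -0.1, 0, 0, 0, 0, 2.7, 0, -0.1, 0, 0, 0, 0, 2.7, 0, -0.1, 0]
}}

```text
t: 7.55
position: [0.5929, -0.0133, 0.157]
ee_rot: [1.756, 1.701, -0.778]
ft_force: [0.1, -0.3, -2.4]
finger_gap: 0.0204
grasp_force: 80.8
```

Run:
```python
from h import *
s=monitor.state(); print(s['position'],s['ft_force'],s['torque'],seatpos()-BAR)
out=[]
for n in ['side','top']:
    c=cam(n)
    pts=[hk(213,16,s),hk(179,7,s),hk(105,24,s),BAR]
    uv=proj(c,pts); o=uv[[0,3]].mean(0).round().astype(int)-[40,30]; f=7
    im=cv2.resize(c['img'][o[1]:o[1]+60,o[0]:o[0]+80,::-1],None,fx=f,fy=f,interpolation=cv2.INTER_CUBIC)
    for i,p in enumerate(uv[:2]): cv2.circle(im,tuple(((p-o+.5)*f).astype(int).tolist()),3,[(0,0,255),(0,255,0)][i],-1)
    out.append(cv2.resize(im,(400,300)))
cv2.imwrite('pics/z4.png',cv2.hconcat(out))
```

```text
[ 0.59291803 -0.01326392  0.1569957 ] [ 0.06111564 -0.27628749 -2.41817525] [ 1.17638866 -0.04299774  0.04776589] [-0.0005712  -0.00189376  0.00261242]
```

View pics/z4.png

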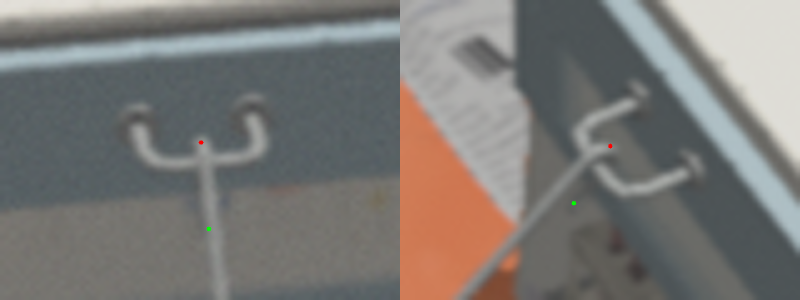

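The hook is in: the crook sits behind the crossbar, midway between the legs at about (201,145) left. Next is the swing along the arc.

```bash
cat > sw.py <<'E'
from h import *
import sys
HZ=np.array([BAR[0],0,.1838])+0*OUT; h=BAR-OUT*.0627; h[2]=.1838
def pose(a,bias=(0,0)):
    bar=h+OUT*(.052*np.cos(a)+.118*np.sin(a))+np.array([0,0,.118*np.cos(a)-.052*np.sin(a)])
    p=48*max(0,1-(a-A0)/(1.5-A0)); T=tool(YAW,p)
    seat=bar-T[:,0]*(-bias[0])*-1 if 0 else bar+T[:,0]*bias[0]-T[:,2]*bias[1]   # bias: mm back along rod, up in hook z
    return tcp(seat,p),T
def rows(a0,a1,n=8,p0=None,R0=None,b=(0,0)):
    r=[]
    for k in range(1,n+1):
        p,T=pose(a0+(a1-a0)*k/n,b); i=inc(p,T,p0,R0); r.append([round(x,2) for x in i]+[0])
    return r,p,T
if __name__=='__main__':
    a0,a1,nc=map(float,sys.argv[1:4]); nc=int(nc); b=tuple(float(x)/1000 for x in sys.argv[4:6])
    s=monitor.state(); p0,R0=s['position'],R.from_rotvec(s['ee_rot']).as_matrix()
    d=(a1-a0)/nc
    for k in range(nc):
        r,p0,R0=rows(a0+k*d,a0+(k+1)*d,8,p0,R0,b); print(r)
E
python3 sw.py .093 .593 2 2 0
```

```text
[[-0.0, 0.02, -0.01, 0.95, -0.04, -0.43, 0], [0.0, 0.04, -0.01, 1.3, -0.04, -0.93, 0], [0.0, 0.06, -0.01, 1.64, -0.04, -1.42, 0], [0.0, 0.07, -0.01, 1.98, -0.05, -1.89, 0], [0.0, 0.09, -0.01, 2.32, -0.05, -2.35, 0], [0.0, 0.11, -0.01, 2.65, -0.05, -2.79, 0], [0.0, 0.13, -0.01, 2.97, -0.05, -3.22, 0], [0.0, 0.15, -0.01, 3.29, -0.05, -3.64, 0]]
[[0.0, 0.02, 0.0, 0.37, 0.0, -0.35, 0], [0.0, 0.04, 0.0, 0.73, 0.0, -0.69, 0], [0.0, 0.06, -0.0, 1.08, 0.0, -1.02, 0], [0.0, 0.07, 0.0, 1.43, 0.0, -1.33, 0], [0.0, 0.09, 0.0, 1.76, 0.0, -1.63, 0], [0.0, 0.11, 0.0, 2.09, 0.0, -1.91, 0], [0.0, 0.13, 0.0, 2.4, 0.0, -2.18, 0], [0.0, 0.15, 0.0, 2.7, 0.0, -2.44, 0]]
```

{"method": "carry_out", "body": {
  "increments": [0, 0.02, 0, 0.8, 0, -0.4, 0, 0, 0.04, -0.01, 1.3, 0, -0.9, 0, 0, 0.06, -0.01, 1.65, 0, -1.4, 0, 0, 0.075, -0.01, 2, 0, -1.9, 0, 0, 0.09, -0.01, 2.3, 0, -2.35, 0, 0, 0.11, -0.01, 2.65, 0, -2.8, 0, 0, 0.13, -0.01, 2.95, 0, -3.2, 0, 0, 0.148, -0.01, 3.3, 0, -3.65, 0]
}}

```text
t: 8.45
position: [0.5946, 0.0364, 0.157]
ee_rot: [1.847, 1.807, -0.665]
ft_force: [-0.8, -0.4, 0.3]
finger_gap: 0.0204
grasp_force: 81.1
```

```bash
python3 - <<'E'
from sw import *
s=monitor.state(); print(s['t'],s['ft_force'],s['finger_gap']); p,T=pose(.343); print((s['position']-p)*1e3)
c=cam('side');P=cloud(c); 
for z0,z1 in [(.2,.22),(.3,.33)]:
    m=(P[...,2]>z0)&(P[...,2]<z1)&(P[...,0]>.45)&(P[...,0]<.56)&(P[...,1]>-.215)&(P[...,1]<-.05); q=P[m]; print(m.sum(),np.median(q,0))
E
python3 sw.py .343 .843 2 2 0
```

```text
8.45 [-0.76588353 -0.43713167  0.3152941 ] 0.020449256852423357
[ 0.66211258  2.36421731 -1.35842137]
0 [nan nan nan]
624 [ 0.50665988 -0.15715185  0.3161481 ]
[[0.0, 0.01, 0.01, 0.25, -0.1, -0.23, 0], [0.0, 0.03, 0.01, 0.61, -0.1, -0.57, 0], [0.0, 0.05, 0.01, 0.96, -0.1, -0.89, 0], [0.0, 0.07, 0.01, 1.31, -0.09, -1.2, 0], [0.0, 0.09, 0.01, 1.64, -0.09, -1.5, 0], [0.0, 0.11, 0.01, 1.97, -0.09, -1.78, 0], [0.0, 0.13, 0.01, 2.28, -0.09, -2.05, 0], [0.0, 0.14, 0.01, 2.59, -0.09, -2.31, 0]]
[[-0.0, 0.02, 0.0, 0.33, 0.0, -0.2, 0], [-0.0, 0.04, -0.0, 0.64, 0.0, -0.39, 0], [-0.0, 0.06, 0.0, 0.94, -0.0, -0.56, 0], [-0.0, 0.07, 0.0, 1.22, 0.0, -0.72, 0], [-0.0, 0.09, -0.0, 1.49, 0.0, -0.88, 0], [0.0, 0.11, 0.0, 1.75, 0.0, -1.02, 0], [0.0, 0.13, -0.0, 1.99, 0.0, -1.15, 0], [0.0, 0.15, -0.0, 2.21, 0.0, -1.26, 0]]
  return _methods._mean(a, axis=axis, dtype=dtype,
  ret = um.true_divide(
```

{"method": "carry_out", "body": {
  "increments": [0, 0.01, 0.01, 0.25, -0.05, -0.25, 0, 0, 0.03, 0.01, 0.6, -0.1, -0.57, 0, 0, 0.05, 0.01, 0.95, -0.1, -0.9, 0, 0, 0.07, 0.01, 1.3, -0.1, -1.2, 0, 0, 0.09, 0.01, 1.65, -0.1, -1.5, 0, 0, 0.11, 0.01, 1.95, -0.1, -1.8, 0, 0, 0.127, 0.01, 2.3, -0.1, -2.05, 0, 0, 0.145, 0.01, 2.6, -0.1, -2.3, 0]
}}

```text
t: 9.3
position: [0.5942, 0.0713, 0.158]
ee_rot: [1.948, 1.887, -0.54]
ft_force: [-0.4, -0.7, 0.1]
finger_gap: 0.0204
grasp_force: 81.0
```

{"method": "carry_out", "body": {
  "increments": [0, 0.02, 0, 0.33, 0, -0.2, 0, 0, 0.04, 0, 0.64, 0, -0.4, 0, 0, 0.056, 0, 0.94, 0, -0.56, 0, 0, 0.074, 0, 1.22, 0, -0.72, 0, 0, 0.092, 0, 1.5, 0, -0.88, 0, 0, 0.11, 0, 1.75, 0, -1.02, 0, 0, 0.13, 0, 2, 0, -1.15, 0, 0, 0.148, 0, 2.2, 0, -1.26, 0]
}}

```text
t: 10.1
position: [0.5949, 0.0963, 0.1574]
ee_rot: [2.039, 1.974, -0.406]
ft_force: [-0.8, 0.9, -0.1]
finger_gap: 0.0203
grasp_force: 80.9
```

```bash
python3 - <<'E'
from sw import *
s=monitor.state(); print(s['t'],s['ft_force'],s['finger_gap'],s['joints'].round(2)); p,T=pose(.843); print((s['position']-p)*1e3)
E
python3 sw.py .843 1.343 2 1 -1
```

```text
10.1 [-0.83984027  0.94630182 -0.07748308] 0.02030812228776803 [-0.75  0.63  0.58  1.44  0.05  1.27 -0.3 ]
[-0.71137571  0.71179811 -1.56761318]
[[0.0, 0.02, -0.0, 0.2, 0.07, -0.09, 0], [0.0, 0.04, -0.0, 0.41, 0.07, -0.16, 0], [0.0, 0.06, -0.0, 0.6, 0.07, -0.21, 0], [0.0, 0.08, -0.0, 0.78, 0.07, -0.26, 0], [0.0, 0.1, -0.0, 0.94, 0.07, -0.3, 0], [0.0, 0.12, -0.0, 1.07, 0.07, -0.34, 0], [0.0, 0.13, -0.0, 1.2, 0.07, -0.36, 0], [0.0, 0.15, -0.0, 1.3, 0.07, -0.38, 0]]
[[0.0, 0.02, -0.0, 0.09, 0.0, 0.0, 0], [0.0, 0.04, -0.0, 0.15, 0.0, 0.01, 0], [0.0, 0.06, -0.0, 0.2, 0.0, 0.02, 0], [0.0, 0.07, -0.0, 0.23, 0.0, 0.03, 0], [0.0, 0.09, 0.0, 0.23, 0.0, 0.05, 0], [0.0, 0.11, -0.0, 0.22, 0.0, 0.07, 0], [0.0, 0.13, -0.0, 0.19, 0.0, 0.09, 0], [0.0, 0.15, -0.0, 0.14, 0.0, 0.12, 0]]
```

{"method": "carry_out", "body": {
  "increments": [0, 0.02, 0, 0.2, 0.03, -0.08, 0, 0, 0.04, 0, 0.4, 0.05, -0.15, 0, 0, 0.06, 0, 0.6, 0.05, -0.2, 0, 0, 0.08, 0, 0.78, 0.05, -0.25, 0, 0, 0.1, 0, 0.94, 0.05, -0.3, 0, 0, 0.115, 0, 1.07, 0.05, -0.33, 0, 0, 0.133, 0, 1.2, 0.05, -0.36, 0, 0, 0.15, 0, 1.3, 0.05, -0.38, 0]
}}

```text
t: 10.9
position: [0.596, 0.1096, 0.1559]
ee_rot: [2.125, 2.059, -0.259]
ft_force: [0.6, -0.4, -0.2]
finger_gap: 0.0205
grasp_force: 80.9
```

{"method": "carry_out", "body": {
  "increments": [0, 0.02, 0, 0.08, 0, 0, 0, 0, 0.04, 0, 0.15, 0, 0.01, 0, 0, 0.056, 0, 0.2, 0, 0.02, 0, 0, 0.074, 0, 0.23, 0, 0.03, 0, 0, 0.093, 0, 0.23, 0, 0.05, 0, 0, 0.11, 0, 0.22, 0, 0.07, 0, 0, 0.13, 0, 0.19, 0, 0.1, 0, 0, 0.148, 0, 0.14, 0, 0.12, 0]
}}

```text
t: 11.7
position: [0.596, 0.1105, 0.1544]
ee_rot: [2.206, 2.137, -0.105]
ft_force: [-0.4, 0.2, 0.5]
finger_gap: 0.0206
grasp_force: 80.9
```

```bash
cat > fa.py <<'E'
from sw import *
s=monitor.state(); print(s['t'],s['ft_force'],s['torque'],s['finger_gap'])
c=cam('side');P=cloud(c); hsv=cv2.cvtColor(c['img'],cv2.COLOR_RGB2HSV)
rel=P-h; o=rel@OUT; al=rel@np.array([OUT[1],-OUT[0],0]); z=rel[...,2]
m=(o>.02)&(o<.16)&(np.abs(al)<.145)&(z>-.03)&(z<.13)
print(m.sum()); 
# inner/frame points: fit z vs o
q=np.c_[o[m],z[m]]
for _ in range(6):
    k=np.polyfit(q[:,0],q[:,1],1); r=q[:,1]-np.polyval(k,q[:,0]); q=q[np.abs(r)<2*r.std()+1e-4]
print('slope rad',k,'flap angle',np.pi/2-np.arctan(k[0]),r.std(),len(q),'o range',q[:,0].min(),q[:,0].max())
E
python3 fa.py; python3 sw.py 1.343 1.571 1 1 -1.5
```

```text
11.7 [-0.39925677  0.20490216  0.48398297] [0.07075278 0.00183644 0.02864314] 0.02058687816344252
2444
slope rad [ 0.25411017 -0.00363364] flap angle 1.3219530249903542 0.0021583004862248943 1858 o range 0.02004058533481684 0.1542207030078641
[[0.0, 0.02, -0.01, 0.1, -0.0, 0.07, 0], [0.0, 0.04, -0.01, 0.01, -0.0, 0.08, 0], [0.0, 0.05, -0.01, -0.08, -0.0, 0.1, 0], [0.0, 0.07, -0.01, -0.2, -0.0, 0.11, 0], [0.0, 0.09, -0.01, -0.33, 0.0, 0.12, 0], [0.0, 0.1, -0.01, -0.45, 0.0, 0.3, 0], [0.0, 0.1, -0.01, -0.55, 0.0, 0.66, 0], [0.0, 0.1, -0.01, -0.66, 0.0, 1.01, 0]]
```

{"method": "carry_out", "body": {
  "increments": [0, 0.02, -0.01, 0.1, 0, 0.06, 0, 0, 0.04, -0.01, 0, 0, 0.08, 0, 0, 0.055, -0.01, -0.08, 0, 0.1, 0, 0, 0.07, -0.01, -0.2, 0, 0.11, 0, 0, 0.09, -0.01, -0.33, 0, 0.12, 0, 0, 0.1, -0.01, -0.45, 0, 0.3, 0, 0, 0.1, -0.01, -0.55, 0, 0.65, 0, 0, 0.1, -0.01, -0.66, 0, 1, 0]
}}

```text
t: 12.55
position: [0.5959, 0.1025, 0.145]
ee_rot: [2.245, 2.197, 0.003]
ft_force: [-0.8, -2.2, 0.2]
finger_gap: 0.0204
grasp_force: 81.0
```

{"method": "carry_out", "body": {
  "increments": [0, 0, 0, -0.05, 0, 0.1, 0, 0, 0, 0, -0.1, 0, 0.2, 0, 0, 0, 0, -0.1, 0, 0.2, 0, 0, 0, 0, -0.1, 0, 0.2, 0, 0, 0, 0, -0.1, 0, 0.2, 0, 0, 0, 0, -0.1, 0, 0.2, 0, 0, 0, 0, -0.1, 0, 0.2, 0, 0, 0, 0, -0.1, 0, 0.2, 0]
}}

```text
t: 13.35
position: [0.5959, 0.1021, 0.1432]
ee_rot: [-2.245, -2.197, -0.004]
ft_force: [-0.8, -1.6, 1.1]
finger_gap: 0.0207
grasp_force: 81.1
```

```bash
python3 fa.py; python3 -c "
from sw import *
p,T=pose(1.571); print((monitor.state()['position']-p)*1e3, seatpos())"
```

```text
13.35 [-0.83221109 -1.58871954  1.1235116 ] [-0.90405144  0.01906167  0.00118133] 0.020723795067824742
3632
slope rad [ 0.0152237  -0.00311876] flap angle 1.555573800842278 0.0018088250625260798 2814 o range 0.02011127559125096 0.1571586023906467
[ 0.0952529   1.31732403 -3.50339883] [ 0.59149831 -0.10341941  0.12788206]
```

{"method": "carry_out", "body": {
  "increments": [0, 0, 0, 0, 0, 0.1, 0, 0, 0, 0, -0.05, 0, 0.2, 0, 0, 0, 0, -0.1, 0, 0.3, 0, 0, 0, 0, -0.1, 0, 0.3, 0, 0, 0, 0, -0.1, 0, 0.3, 0, 0, 0, 0, -0.1, 0, 0.3, 0, 0, 0, 0, -0.1, 0, 0.3, 0, 0, 0, 0, -0.1, 0, 0.3, 0]
}}

```text
t: 14.2
position: [0.5957, 0.1013, 0.1401]
ee_rot: [-2.245, -2.197, -0.004]
ft_force: [0.7, -1.3, 1.4]
finger_gap: 0.0207
grasp_force: 81.2
```

```bash
python3 fa.py
```

```text
14.2 [ 0.70167121 -1.33689274  1.40507135] [-0.80449768 -0.07012144 -0.01555527] 0.02069333734456987
3637
slope rad [ 0.01608806 -0.00324538] flap angle 1.55470965169579 0.0018534639844002341 2862 o range 0.020128449417866852 0.15782816543533404
```

{"method": "carry_out", "body": {
  "increments": [0, 0, 0, 0, 0, 0.1, 0, 0, 0, 0, 0, 0, 0.2, 0, 0, 0, 0, 0, 0, 0.3, 0, 0, 0, 0, 0, 0, 0.4, 0, 0, 0, 0, 0, 0, 0.4, 0, 0, 0, 0, 0, 0, 0.4, 0, 0, 0, 0, 0, 0, 0.4, 0, 0, 0, 0, 0, 0, 0.4, 0],
  "newtons": 110
}}

```text
t: 15.05
position: [0.596, 0.1013, 0.1361]
ee_rot: [-2.245, -2.198, -0.005]
ft_force: [2.3, -1.3, 1.2]
finger_gap: 0.0195
grasp_force: 109.1
```

```bash
python3 fa.py
python3 - <<'E'
from sw import *
c=dict(np.load('side.npz'));P=cloud(c)
m=(np.abs(P[...,2])<.012)&(P[...,0]>.45)&(P[...,0]<.72)&(P[...,1]>-.1)&(P[...,1]<.1)
q=P[m];print(np.linalg.lstsq(np.c_[q[:,0]-.58,q[:,1],np.ones(len(q))],q[:,2],rcond=None)[0])
m=(np.abs(P[...,2]-.348)<.012)&(P[...,0]>.43)&(P[...,0]<.73)&(P[...,1]<-.21)&(P[...,1]>-.4)
q=P[m];print(np.linalg.lstsq(np.c_[q[:,0]-.58,q[:,1]+.3,np.ones(len(q))],q[:,2],rcond=None)[0])
c=cam('top');P=cloud(c);rel=P-h; o=rel@OUT; al=rel@np.array([OUT[1],-OUT[0],0]); z=rel[...,2]
m=(o>.02)&(o<.145)&(np.abs(al)<.145)&(np.abs(z)<.02)
A=np.c_[o[m],np.ones(m.sum())];k=np.linalg.lstsq(A,z[m],rcond=None)[0];print('top',k,m.sum())
cv2.imwrite('pics/s5.png',cv2.hconcat([cv2.resize(dict(np.load('side.npz'))['img'][100:340,200:520,::-1],(400,300)),cv2.resize(c['img'][100:340,230:550,::-1],(400,300))]))
E
```

```text
15.05 [ 2.25091219 -1.2633127   1.24223422] [-0.64010223 -0.33790682  0.38795988] 0.019549959649514406
3653
slope rad [ 0.01491336 -0.00315527] flap angle 1.555884067919934 0.0018802961450956224 2891 o range 0.020095093237145242 0.15708530204779234
[-0.00036581 -0.00731592  0.00148481]
[ 0.0009321  -0.02132629  0.34809266]
top [-0.00484769 -0.00339623] 950
```

View pics/s5.png

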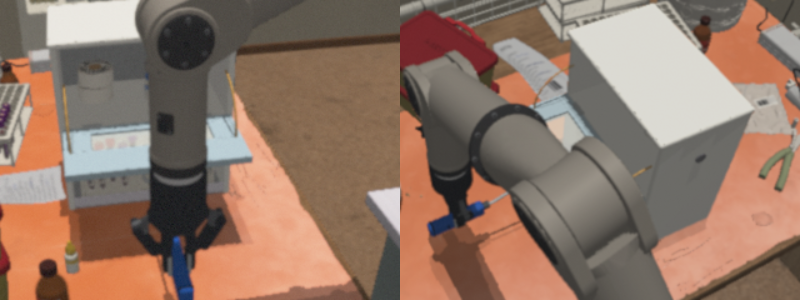

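The flap lies level, with its stays taut at (68,120) and (236,100) on the left, and the top view measures a slope of -0.005. The hook may have pitched slightly in the jaws, so I'm measuring the handle and rod before unhooking.

```bash
cat > hp.py <<'E'
from sw import *
s=monitor.state(); p=s['position']
for n in ['side','top']:
    c=cam(n);P=cloud(c); hsv=cv2.cvtColor(c['img'],cv2.COLOR_RGB2HSV)
    m=((hsv[...,0]>100)&(hsv[...,0]<130)&(hsv[...,1]>150)&(hsv[...,2]>40))&(np.linalg.norm(P-p,axis=-1)<.1)
    q=P[m]-p; o=q@OUT; l=q@np.array([OUT[1],-OUT[0],0])
    # upper envelope of z per bin along o
    b=[(round(x*1e3),round(np.percentile(q[(o>x)&(o<x+.01),2],90)*1e3,1),round(np.median(l[(o>x)&(o<x+.01)])*1e3,1)) for x in np.arange(-.07,.07,.01) if ((o>x)&(o<x+.01)).sum()>8]
    print(n,m.sum(),b)
    # rod: pts between
    r=P-p; oo=r@OUT; ll=r@np.array([OUT[1],-OUT[0],0])
    m=(oo<-.06)&(oo>-.17)&(np.abs(ll)<.012)&(r[...,2]>-.03)&(r[...,2]<.03); print(' rod',[(round(x*1e3),round(np.median(r[...,2][m&(oo>x)&(oo<x+.01)])*1e3,1),int((m&(oo>x)&(oo<x+.01)).sum())) for x in np.arange(-.17,-.06,.01) if (m&(oo>x)&(oo<x+.01)).sum()>3])
E
python3 hp.py
```

```text
side 446 [(-50, np.float64(-0.5), np.float64(-4.2)), (-40, np.float64(-1.0), np.float64(-2.5)), (-30, np.float64(0.1), np.float64(-0.4)), (-20, np.float64(-0.6), np.float64(0.3)), (-10, np.float64(-1.2), np.float64(-0.1)), (0, np.float64(-0.1), np.float64(1.8)), (10, np.float64(-1.6), np.float64(1.3)), (20, np.float64(-2.3), np.float64(2.2)), (30, np.float64(-3.1), np.float64(2.9)), (40, np.float64(-3.4), np.float64(2.7)), (50, np.float64(-4.5), np.float64(1.5))]
 rod []
top 240 [(-50, np.float64(-0.5), np.float64(-8.4)), (-40, np.float64(-2.3), np.float64(-7.2)), (10, np.float64(-3.8), np.float64(-7.3)), (20, np.float64(-4.2), np.float64(-9.8)), (30, np.float64(-4.0), np.float64(-9.3)), (40, np.float64(-5.2), np.float64(-9.7)), (50, np.float64(-4.3), np.float64(-8.9))]
 rod [(-110, np.float64(-2.9), 11), (-100, np.float64(-6.0), 10), (-90, np.float64(-9.0), 11), (-80, np.float64(-10.3), 11), (-70, np.float64(-8.5), 20)]
```

```bash
sed -i 's/^CR=.*/CR=np.array([-.205,0,.0076])/' h.py
python3 - <<'E'
from h import *
import sw
bar=sw.h+OUT*.118+[0,0,-.0528]; T=tool(YAW,-2); print(bar,seatpos()); s=monitor.state(); p0,R0=s['position'],R.from_rotvec(s['ee_rot']).as_matrix()
for d,u in [(0,0),(36,0),(36,21),(-60,21)]:
    p=tcp(bar-OUT*d/1e3+[0,0,u/1e3],-2); print(d,u,inc(p,T,p0,R0)); p0,R0=p,T
E
```

```text
[ 0.59004407 -0.10472156  0.131     ] [ 0.59140886 -0.10365559  0.12803791]
0 0 [0.001, 0.033, 0.007, -0.14, 0.0, -0.96]
36 0 [0.0, 0.0, 0.0, -3.6, -0.0, -0.13]
36 21 [0.0, 0.0, 0.0, 0.07, 0.0, -2.1]
-60 21 [0.0, 0.0, 0.0, 9.59, 0.0, 0.34]
```

{"method": "carry_out", "body": {
  "increments": [0, 0.01, 0, 0, 0, -0.25, 0, 0, 0.02, 0, 0, 0, -0.5, 0, 0, 0.033, 0.005, -0.1, 0, -0.75, 0, 0, 0.033, 0.007, -0.1, 0, -0.95, 0, 0, 0.033, 0.007, -0.1, 0, -0.95, 0, 0, 0.033, 0.007, -0.1, 0, -0.95, 0, 0, 0.033, 0.007, -0.1, 0, -0.95, 0, 0, 0.033, 0.007, -0.1, 0, -0.95, 0]
}}

```text
t: 16.05
position: [0.5954, 0.1003, 0.1453]
ee_rot: [-2.235, -2.173, -0.04]
ft_force: [-0.7, 0.6, -1.6]
finger_gap: 0.02
grasp_force: 108.7
```

```bash
python3 fa.py; python3 hp.py
```

```text
16.05 [-0.72149941  0.64613359 -1.62813051] [ 0.03509827 -0.00957434 -0.00176144] 0.01995742258421758
3643
slope rad [ 0.0162519  -0.00328236] flap angle 1.554545857766122 0.0018370732123688086 2867 o range 0.02006041951481329 0.15698505635713667
side 464 [(-50, np.float64(-3.1), np.float64(-3.3)), (-40, np.float64(-3.3), np.float64(-1.2)), (-30, np.float64(-2.9), np.float64(-1.1)), (-20, np.float64(-0.8), np.float64(-0.0)), (-10, np.float64(-1.8), np.float64(-0.7)), (0, np.float64(-1.6), np.float64(0.4)), (10, np.float64(-2.0), np.float64(1.7)), (20, np.float64(-2.1), np.float64(2.4)), (30, np.float64(-1.2), np.float64(3.4)), (40, np.float64(-1.3), np.float64(2.5)), (50, np.float64(-2.5), np.float64(2.1)), (60, np.float64(-3.2), np.float64(0.9))]
 rod []
top 238 [(-50, np.float64(-2.3), np.float64(-8.0)), (-40, np.float64(-2.6), np.float64(-6.3)), (10, np.float64(-2.8), np.float64(-6.2)), (20, np.float64(-2.5), np.float64(-8.8)), (30, np.float64(-2.6), np.float64(-8.5)), (40, np.float64(-2.3), np.float64(-8.2)), (50, np.float64(-3.2), np.float64(-8.0))]
 rod [(-130, np.float64(-5.6), 5), (-120, np.float64(-6.3), 10), (-110, np.float64(-5.4), 9), (-100, np.float64(-7.7), 11), (-90, np.float64(-12.6), 11), (-80, np.float64(-14.0), 10), (-70, np.float64(-10.5), 21)]
```

{"method": "carry_out", "body": {
  "increments": [0, 0, 0, -0.5, 0, 0, 0, 0, 0, 0, -1.1, 0, -0.04, 0, 0, 0, 0, -1.7, 0, -0.06, 0, 0, 0, 0, -2.3, 0, -0.08, 0, 0, 0, 0, -2.9, 0, -0.1, 0, 0, 0, 0, -3.4, 0, -0.12, 0, 0, 0, 0, -3.7, 0, -0.13, 0, 0, 0, 0, -3.7, 0, -0.13, 0]
}}

```text
t: 17.0
position: [0.5947, 0.0622, 0.1457]
ee_rot: [-2.237, -2.172, -0.04]
ft_force: [-0.0, 0.2, -2.3]
finger_gap: 0.0197
grasp_force: 108.6
```

```bash
python3 -c "
from h import *
s=monitor.state();print(s['ft_force'],s['torque'],seatpos())"
```

```text
[-0.02101719  0.2424757  -2.25153405] [ 0.00147751 -0.03067767  0.06900974] [ 0.58861218 -0.14233369  0.13101583]
```

{"method": "carry_out", "body": {
  "increments": [0, 0, 0, 0, 0, -0.4, 0, 0, 0, 0, 0.03, 0, -0.8, 0, 0, 0, 0, 0.04, 0, -1.2, 0, 0, 0, 0, 0.06, 0, -1.6, 0, 0, 0, 0, 0.07, 0, -2.1, 0, 0, 0, 0, 0.07, 0, -2.1, 0, 0, 0, 0, 0.07, 0, -2.1, 0, 0, 0, 0, 0.07, 0, -2.1, 0]
}}

```text
t: 17.8
position: [0.5944, 0.063, 0.1665]
ee_rot: [-2.236, -2.173, -0.04]
ft_force: [-0.3, 0.3, -3.2]
finger_gap: 0.02
grasp_force: 108.6
```

```bash
python3 -c "
from h import *
s=monitor.state();print(s['ft_force'],s['torque'],seatpos())"
```

```text
[-0.29175245  0.30148914 -3.22367225] [ 0.05627888  0.05414509 -0.02329809] [ 0.58858217 -0.14150597  0.15169732]
```

{"method": "carry_out", "body": {
  "increments": [0, 0, 0, 0.8, 0, 0.03, 0, 0, 0, 0, 1.6, 0, 0.06, 0, 0, 0, 0, 2.4, 0, 0.09, 0, 0, 0, 0, 3.2, 0, 0.12, 0, 0, 0, 0, 4, 0, 0.14, 0, 0, 0, 0, 4.8, 0, 0.17, 0, 0, 0, 0, 5.6, 0, 0.2, 0, 0, 0, 0, 6.4, 0, 0.22, 0]
}}

```text
t: 18.6
position: [0.5964, 0.1277, 0.1667]
ee_rot: [-2.236, -2.173, -0.04]
ft_force: [-0.0, -0.5, -1.3]
finger_gap: 0.0196
grasp_force: 108.6
```

```bash
python3 fa.py
python3 - <<'E'
from sw import *
s=monitor.state(); print(seatpos()); c=dict(np.load('side.npz'))
t=cam('top'); print(proj(c,[hk(213,16,s),h+OUT*.118+[0,0,-.052]]).round())
cv2.imwrite('pics/s6.png',cv2.hconcat([cv2.resize(c['img'][130:340,220:500,::-1],(400,300)),cv2.resize(t['img'][100:340,230:550,::-1],(400,300))]))
E
```

```text
18.6 [-0.02138278 -0.45381434 -1.34079881] [-0.04107232  0.03084062 -0.00442149] 0.019610742226519807
3579
slope rad [ 0.01577384 -0.00311674] flap angle 1.5550237972803393 0.001795139212864677 2764 o range 0.020298054684224485 0.15631450000546934
[ 0.59101036 -0.07443104  0.15147192]
[[327. 243.]
 [325. 244.]]
```

View pics/s6.png

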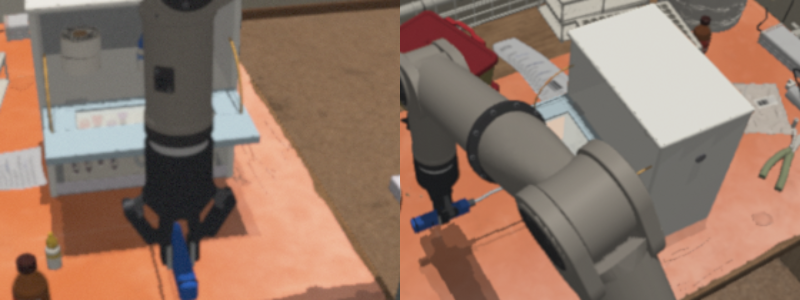

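The crook is now out in front of the eye, the flap stayed level, and the bystanders at left are undisturbed. Next I lay the hook down.

Run:
```python
from h import *
T=tool(YAW,-2)
s=monitor.state(); p0,R0=s['position'],R.from_rotvec(s['ee_rot']).as_matrix()
a=np.array([.56,.205,.166]); b=np.array([.555,.205,.034])
print(inc(a,T,p0,R0)); print(inc(b,T,a,T))
c=dict(np.load('top.npz')); P=cloud(c)
c=dict(np.load('side.npz'));P=cloud(c)
m=(P[...,0]>.49)&(P[...,0]<.63)&(P[...,1]>-.05)&(P[...,1]<.28)&(P[...,2]>.012)&(P[...,2]<.1); print(m.sum())
```

```text
[0.001, -0.002, 0.002, 7.45, -3.82, 0.33]
[0.0, 0.0, 0.0, -0.47, -0.5, 13.19]
0
```

{"method": "carry_out", "body": {
  "increments": [0, 0, 0, 1, 0, 0, 0, 0, 0, 0, 2, 0, 0.1, 0, 0, 0, 0, 3.5, 0, 0.15, 0, 0, 0, 0, 5, 0, 0.2, 0, 0, 0, 0, 6.5, 0, 0.25, 0, 0, 0, 0, 7.5, 0, 0.27, 0, 0, 0, 0, 7.7, 0, 0.27, 0, 0, 0, 0, 7.7, 0, 0.27, 0]
}}

```text
t: 19.5
position: [0.5986, 0.2044, 0.1666]
ee_rot: [-2.235, -2.174, -0.04]
ft_force: [-0.1, -0.7, -1.8]
finger_gap: 0.0197
grasp_force: 108.6
```

Run:
```python
from h import *
print(inc([.57,.205,.034],tool(YAW,-2)))
```

```text
[0.001, 0.0, 0.0, -0.47, -2.87, 13.25]
```

{"method": "carry_out", "body": {
  "increments": [0, 0, 0, 0, -0.5, 2, 0, 0, 0, 0, 0, -1, 4.5, 0, 0, 0, 0, 0, -1.5, 7, 0, 0, 0, 0, 0, -2, 9.5, 0, 0, 0, 0, 0, -2.5, 11, 0, 0, 0, 0, -0.2, -2.9, 12, 0, 0, 0, 0, -0.3, -2.9, 12.6, 0, 0, 0, 0, -0.3, -2.9, 12.8, 0]
}}

```text
t: 20.3
position: [0.5704, 0.2053, 0.0387]
ee_rot: [-2.238, -2.172, -0.041]
ft_force: [0.9, 0.1, -1.5]
finger_gap: 0.0197
grasp_force: 108.7
```

```bash
python3 hp.py; python3 -c "
from h import *
s=monitor.state();print(s['position'],s['ft_force'],s['torque'])"
```

```text
side 478 [(-30, np.float64(-1.7), np.float64(-3.6)), (-20, np.float64(-2.1), np.float64(-0.9)), (-10, np.float64(-2.3), np.float64(-1.3)), (0, np.float64(-2.3), np.float64(0.2)), (10, np.float64(-2.0), np.float64(2.7)), (20, np.float64(-1.8), np.float64(3.7)), (30, np.float64(-1.8), np.float64(2.9)), (40, np.float64(-2.4), np.float64(2.2)), (50, np.float64(-3.1), np.float64(2.1))]
 rod []
top 250 [(-50, np.float64(-2.7), np.float64(-7.0)), (-40, np.float64(-3.3), np.float64(-7.8)), (-30, np.float64(-1.0), np.float64(-5.6)), (10, np.float64(-1.0), np.float64(-7.5)), (20, np.float64(-1.3), np.float64(-7.0)), (30, np.float64(-0.2), np.float64(-8.1)), (40, np.float64(-2.2), np.float64(-8.1)), (50, np.float64(-1.4), np.float64(-9.5))]
 rod [(-110, np.float64(-7.5), 9), (-100, np.float64(-7.5), 11), (-90, np.float64(-13.4), 9), (-80, np.float64(-15.2), 10), (-70, np.float64(-13.3), 19)]
[0.57081409 0.20599251 0.03927835] [-0.49167557  1.00951079 -1.77877576] [-0.0125677   0.02760558  0.03924225]
```

{"method": "carry_out", "body": {
  "increments": [0, 0, 0, 0, 0, 0.2, 0, 0, 0, 0, 0, 0, 0.4, 0, 0, 0, 0, 0, 0, 0.55, 0, 0, 0, 0, 0, 0, 0.65, 0, 0, 0, 0, 0, 0, 0.7, 0, 0, 0, 0, 0, 0, 0.7, 0, 0, 0, 0, 0, 0, 0.7, 0, 0, 0, 0, 0, 0, 0.7, 0]
}}

```text
t: 21.2
position: [0.5699, 0.2066, 0.0317]
ee_rot: [-2.236, -2.173, -0.041]
ft_force: [0.2, 0.4, -1.8]
finger_gap: 0.0194
grasp_force: 109.0
```

{"method": "carry_out", "body": {
  "increments": [0, 0, 0, 0, 0, 0.08, 0, 0, 0, 0, 0, 0, 0.15, 0, 0, 0, 0, 0, 0, 0.15, 0, 0, 0, 0, 0, 0, 0.15, 0.3, 0, 0, 0, 0, 0, 0.15, 0.5, 0, 0, 0, 0, 0, 0.15, 0.8, 0, 0, 0, 0, 0, 0.15, 1, 0, 0, 0, 0, 0, 0.15, 1],
  "newtons": 40
}}

```text
t: 22.0
position: [0.5699, 0.2066, 0.03]
ee_rot: [-2.236, -2.173, -0.04]
ft_force: [-1.2, 0.3, 0.3]
finger_gap: 0.0818
grasp_force: 0.0
```

{"method": "carry_out", "body": {
  "increments": [0, 0, 0, 0, 0, 0, 1, 0, 0, 0, 0, 0, 0, 1, 0, 0, 0, 0, 0, 0, 1, 0, 0, 0, 0, 0, -1, 1, 0, 0, 0, 0, 0, -3, 1, 0, 0, 0, 0, 0, -6, 1, 0, 0, 0, 0, 0, -9, 1, 0, 0, 0, 0, 0, -12, 1]
}}

```text
t: 22.8
position: [0.5697, 0.2023, 0.1521]
ee_rot: [-2.236, -2.173, -0.041]
ft_force: [0.1, 0.5, 0.7]
finger_gap: 0.0854
grasp_force: 0.0
```

{"method": "carry_out", "body": {
  "increments": [0, 0, 0, 1, 0, -3, 1, 0, 0, 0, 3, 0, -5, 1, 0, 0, 0, 6, 2, -5, 1, 0, 0, 0, 10, 4, -5, 1, 0, 0, 0, 14, 6, -5, 1, 0, 0, 0, 17, 6, -5, 1, 0, 0, 0, 17, 6, -5, 1, 0, 0, 0, 17, 6, -5, 1]
}}

```text
t: 23.6
position: [0.634, 0.3695, 0.2061]
ee_rot: [-2.234, -2.175, -0.04]
ft_force: [0.7, -1.1, -0.4]
finger_gap: 0.0856
grasp_force: 0.0
```

```bash
python3 fa.py
python3 - <<'E'
from sw import *
s=monitor.state(); print(s['position'],s['dq'].round(3)); c=dict(np.load('side.npz'));P=cloud(c)
for nm,u,v in [('bottle',238,313),('vial',257,297),('dish',262,435)]: print(nm,P[v,u].round(4))
cv2.imwrite('pics/end.png',c['img'][...,::-1])
E
```

```text
23.6 [ 0.72544765 -1.10690324 -0.38956471] [-0.13830451 -0.00194112  0.03146346] 0.08557625600930743
2690
slope rad [ 0.02427777 -0.00439759] flap angle 1.5465233245324763 0.001978076886383846 2252 o range 0.020019756576080676 0.1567247430765622
[0.63453691 0.36765059 0.20639009] [ 0.02  -0.015  0.02   0.022  0.001 -0.003 -0.001]
bottle [0.7828 0.0523 0.1115]
vial [ 0.7465 -0.0529  0.0544]
dish [0.7655 0.2432 0.0013]
```

View pics/end.png

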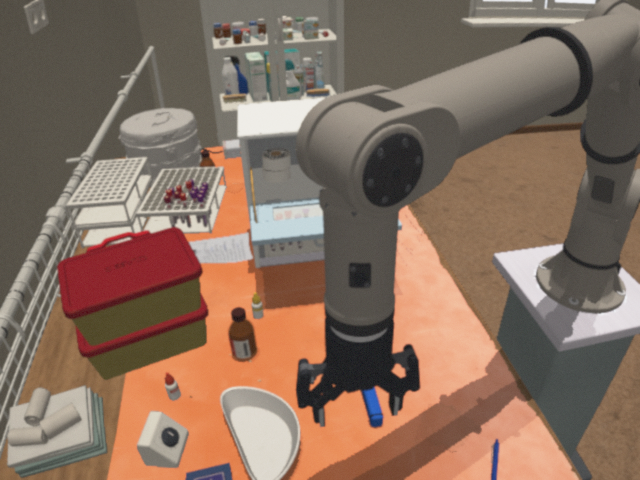

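The flap is down, the hook lies on the desk with its handle at (372,405), and the bottle, vial and dish have not moved.

```bash
python3 -c "
from h import *
print(bot.hand_in())"
```

```text
the job is handed in; nothing more can be done
None
```

I handed the job in at about 24 s: the flap was hooked down to its stop and measured level to within about 0.02 rad, the pull hook lies flat on the open desk, and the bottle, dish and vial are where they stood.

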